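# Load the parts dryer and start it

### The job

Dry the washed brass valve: lift the wire basket up off the two prongs of the drip rack and set it flat on the dryer's grille plate between the four guide bars. Then put the brass valve from the blue tray into the basket, set the white hood flat over basket and guide bars, and last press the green start button fully and let go. Lower everything gently into place rather than dropping it, and leave the other things on the bench where they are.

Things in the scene. Friction and masses are not known exactly. Their poses are not given: they have to be found in the camera images.
- hook (a point): Where the basket's handle bar hangs: half-way between the rack's two upturned prongs, at the bar's centre, 205 mm above the bench. x level, into the rack; y along the bar; z up. The prongs (8 mm thick, at y = +-44 mm) come from a rail 83 mm behind; their tips turn up 20 mm in front of the bar to 12 mm above its centre: the bar must rise 17 mm or more before it can come out to the front (-x).
- basket_grip (a point): Centre of the black grip sleeve (14 mm across, 56 mm long, along y) on the fixed bail handle of the steel wire basket (0.25 kg). z up; the basket's underside is 80 mm below. The 7 mm bail wire goes on to y = +-53 mm and down to the middle of the two short walls at y = +-60 mm.
- basket: The same wire basket, 100 mm (x) by 124 mm (y), walls 34 mm high, floor 3 mm thick, inside 94 by 118 mm; origin at the centre of its underside, z up, y along the handle bar, which divides the opening into a front (-x) and a back (+x) half.
- plate (a point): Centre of the dryer's flat grille plate, 100 mm above the bench; x level, away from the dryer's front panel, z up. Four fixed guide bars, 12 mm thick, lie on it: two along y centred on x = +-64 mm, two along x centred on y = +-76 mm. The basket stands between them, handle bar along y, 8 mm free on each side. The hood goes outside them with its 162 mm side along x, 7 mm free on each side.
- dryer: The fixed grey parts dryer with plate, guide bars and a sloping front panel with button and dial; origin on the bench below the plate's centre, axes as point plate. Its flat top is 190 mm (x) by 210 mm (y), 100 mm high; the panel reaches 155 mm in front (-x).
- start_top (a point): Centre of the top of the round green start button (26 mm across) on the dryer's sloping front panel. The point's z axis points out of the panel, leaning 0.35 rad from the vertical towards the dryer's front (-x of the dryer); press against z or straight down. Fully down takes 5 N; it springs back.
- start (a joint): Travel of the start button, m: 0 out, 0.006 fully pressed.
- valve_mid (a point): Centre (half-way up) of the washed brass valve, a round part standing upright in the blue tray: 56 mm high, 22 mm across (26 mm across at its 8 mm high foot, 12 mm at the 6 mm high tip), 0.09 kg; z along it.
- tray: The fixed flat blue plastic parts tray, 110 mm (x) by 170 mm (y), rim 16 mm high, floor 3 mm thick; origin under its centre. The valve and two other parts stand in it in a row along y, 52 mm apart.
- hood_grip (a point): Centre of the hood's black bridge handle: a bar 12 mm wide (x), 12 mm high, 102 mm long (y), 18 mm clear above the hood's top. The white hood is an open-bottomed box (0.4 kg) standing on its rim, 120 mm below this point; outside 162 mm (x) by 186 mm (y), inside 154 by 178 mm and 92 mm high. z up.
- hood: The same white hood; origin at the centre of its open rim, z up.
- valve: The same brass valve; origin at the centre of its foot.
- bushing: Steel bushing (28 mm across, 26 mm high) in the tray; leave it. Origin under its centre.
- capknob: Black plastic appliance knob (32 mm across, 26 mm high) in the tray; leave it. Origin under its centre.
- jar: Glass jar with red cap, 56 mm across, 70 mm high; leave it. Origin under its centre.
- spool: Orange ring-shaped spool, 60 mm across, 40 mm high; leave it. Origin under its centre.
- screwdriver: Screwdriver lying on the bench; leave it.
- mug: Blue mug, 76 mm across, 90 mm high; leave it. Origin under its centre.
- rack: The fixed steel drip rack; origin on the bench under the prongs, axes as point hook. A stock shelf (250 mm wide along y) covers it: underside 325 mm above the bench, front edge at x = 7 mm, so a tool pointing straight down does not fit at the handle: come tilted from the front (-x). Uprights at y = +-105 mm, x = 85 mm.
Not all that is in view belongs to the job. Leave any orange look-alike of the basket alone.

How it is judged:
By the outcome, as a careful person would: the job done as asked, in the order asked, and still so for the second after the job is handed in, with the robot touching nothing.
It also fails if it takes over 72 s, if anything falls off the work surface, if the arm or the gripper's body presses on something with over 40 N, if the wrist force passes 120 N, or if a joint passes its speed limit or range.

### The arm

A 6-joint arm with a two-finger parallel gripper is mounted at the origin on the work surface. World frame = base frame: x ahead of the robot, y to its left, z up, the work surface at z = 0. Lengths are in m, angles in rad, forces in N, time in s.
With the tool pointing down it reaches from about 0.325 to 0.75 m from the base axis. Payload 7.6 kg.
Tool frame: the origin (TCP) lies at the centre of the arm's flange, where the gripper is bolted on; the fingertips stand 173 mm ahead of it and the grasp point (between the pads) lies 155 mm ahead of it (manip.tcp_to_tips is the distance from the TCP to the fingertips, in m); z points along the fingers, x is the direction in which the jaws open and shut, and the axes are right-handed (so a half turn about z gives the same grasp; the last joint's range is limited). The gripper opens to 85 mm and grips with 20 to 120 N. Pads are 22 mm wide; open, the fingers measure 114 mm over their backs; the gripper's body (76 mm by 85 mm) begins 54 mm behind the grasp point. The pads swing forward as they close: fully open they stand 13 mm farther back than shut.
Start: joints at [1.131, 0.052, 1.401, -0, 1.689, -0.07], TCP at [0.19, 0.49, 0.405] pointing down, gripper open.
Joint ranges: [-2.9, 2.9], [-0.91, 2.17], [0.12, 2.37], [-1.06, 4.2], [0.26, 2.73], [-2.93, 2.93]. Speed limits (rad/s): [2.57, 2.57, 3.01, 3.14, 3.14, 3.14].

### API

Orientations are given as a unit quaternion [x, y, z, w].
In Python, from plant import manip gives the robot as it stands. Calls block until the motion is done:
- manip.move_to(position, orientation): joint-space move of the TCP to a pose.
- manip.move_linear(position, vel=0.15, ori=None): straight line of the TCP; ori=None keeps the orientation; vel is the mean speed in m/s.
- manip.goto_joints(angles): joint-space move.
- manip.ungrasp() and manip.grasp(squeeze=None): open the fingers fully, or close them until they stop; squeeze is the grip in N (None keeps the last).
- manip.pause(seconds).
- manip.solve_ik(position, orientation): joint angles nearest the present ones, or None.
- manip.read_camera(name): name is "scene" or "top" or "wrist"; returns a dict with "image" (420x560x3 uint8, blue, green, red), "fov_y" (degrees; the focal length in pixels is half the picture's height over the tangent of half this angle, whatever the lens; pixels are square), "cx", "cy" (the principal point, pixels), "dist_coeffs" ([k1, k2, p1, p2, k3] as OpenCV has them; the pictures are not rectified), "position" and "rotation" of the camera in the world. Camera axes: x right, y down, z forward; pixel columns grow to the right and rows downward; lengths in m; the calibration is good to about 2 mm. A picture is of the moment at which its call begins. There is no depth.
A pose or a line that the arm cannot do raises manip.MotionError and nothing moves.
- manip.sign_off(): hands the job in, once; it reports no verdict.
Readings, each from a call of its own:
- manip.current_t(): time.
- manip.current_qpos(): joint angles.
- manip.current_qd(): joint speeds.
- manip.current_effort(): joint torques, N m.
- manip.current_eef_pos(): TCP position.
- manip.current_ee_rot(): TCP orientation.
- manip.current_wrist_force(): force on the tool from outside, world axes, zero at the start.
- manip.current_torque(): the same for the moment, N m.
- manip.current_opening(): finger opening in m.
Only numpy, scipy, OpenCV 4.12 (cv2) and the standard library are available. Lean on these libraries where they do the work, as an engineer would, in place of code of your own. Each camera call takes 0.05 s, during which the arm holds its last target.

## Working session

There is one attempt and no reset: what is moved stays moved. The work goes in short steps, each a Python script; the robot and the scene stay as the last script left them, time stands still between calls to the robot, and variables do not carry over. Pictures are saved under pics/ and viewed, and the job is handed in when it is done.

```bash
ls -la; mkdir -p pics
python3 - <<'E'
from plant import manip
import cv2,numpy as np
print(manip.current_t(),manip.tcp_to_tips)
for n in ["scene","top","wrist"]:
    c=manip.read_camera(n); cv2.imwrite(f"pics/{n}0.png",c["image"])
    print(n,c["fov_y"],c["cx"],c["cy"],c["dist_coeffs"],c["position"],np.round(c["rotation"],4).tolist())
print(manip.current_t())
E
```

```text
total 12
drwxr-xr-x  3 agent agent 4096 Dec  6 14:40 .
drwxr-xr-x 23 root  root  4096 Dec  6 14:40 ..
drwxr-xr-x  2 agent agent 4096 Dec  6 14:40 pics
0.0 0.1734
scene 43.06000933769263 280.9282235734153 206.53960530041397 [0.01104495 0.         0.         0.         0.        ] [0.27465821 0.6872497  1.27269024] [-0.1137, 0.9534, -0.2766, 0.0393]
top 49.69964216517968 287.84007659268445 201.55972218029265 [-0.09174458  0.          0.          0.          0.        ] [ 0.20532098 -0.05014625  1.327415  ] [0.7122, -0.6932, 0.0749, -0.0814]
wrist 70.98036144995112 280.27197439376965 208.96795601329012 [-0.06183872  0.          0.          0.          0.        ] [0.12752925 0.51228023 0.37306108] [0.8176, 0.56, 0.0747, 0.1109]
0.15
```

View pics/scene0.png

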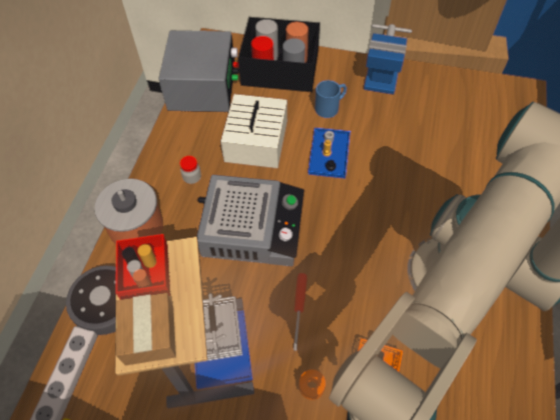

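View pics/top0.png

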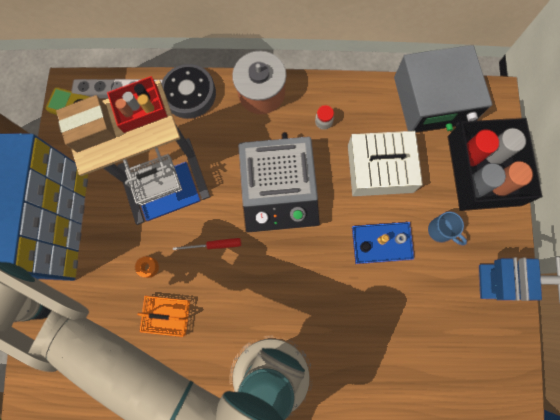

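View pics/wrist0.png

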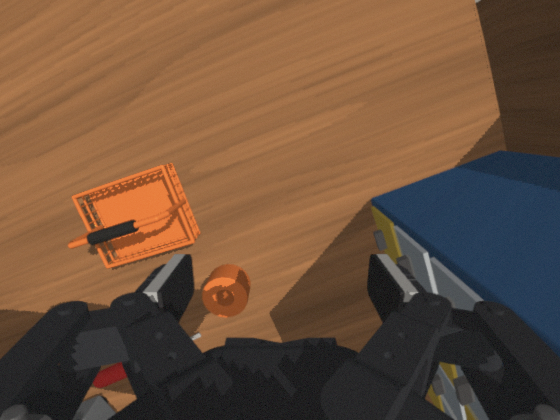

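Scene: the steel basket hangs on the rack at top-view (155,185), with an orange look-alike at (167,315), which I will leave alone. The dryer is at (280,180), the white hood at (385,162) and the blue tray at (383,243). Next I'll enlarge the crops.

```bash
cat > h.py <<'E'
import cv2,numpy as np
from scipy.spatial.transform import Rotation as R
try:
    from plant import manip
except Exception as e: print(e)
def cam(n,save=None):
    c=manip.read_camera(n)
    if save: cv2.imwrite(f"pics/{save}.png",c["image"])
    return c
def K(c):
    f=210/np.tan(np.radians(c["fov_y"])/2)
    return np.array([[f,0,c["cx"]],[0,f,c["cy"]],[0,0,1.]])
def rot(c):
    r=np.array(c["rotation"]); return R.from_quat(r) if r.size==4 else R.from_matrix(r)
def ray(c,uv):
    p=cv2.undistortPoints(np.array(uv,float).reshape(-1,1,2),K(c),np.array(c["dist_coeffs"],float)).reshape(-1,2)
    return rot(c).apply(np.c_[p,np.ones(len(p))])
def plane(c,uv,z):
    d=ray(c,uv); o=np.array(c["position"]); return o+d*((z-o[2])/d[:,2])[:,None]
def proj(c,X):
    X=np.atleast_2d(X); q=rot(c).inv()
    rv=q.as_rotvec(); t=-q.apply(c["position"])
    return cv2.projectPoints(X.astype(float),rv,t,K(c),np.array(c["dist_coeffs"],float))[0].reshape(-1,2)
def tri(c1,u1,c2,u2):
    d1=ray(c1,[u1])[0];d2=ray(c2,[u2])[0];d1/=np.linalg.norm(d1);d2/=np.linalg.norm(d2)
    o1=np.array(c1["position"]);o2=np.array(c2["position"])
    s=np.linalg.lstsq(np.c_[d1,-d2],o2-o1,rcond=None)[0]
    a=o1+s[0]*d1;b=o2+s[1]*d2
    return (a+b)/2,np.linalg.norm(a-b)
def crop(src,x,y,w,h,s,out):
    im=cv2.imread(f"pics/{src}.png")[y:y+h,x:x+w]
    im=cv2.resize(im,None,fx=s,fy=s,interpolation=cv2.INTER_CUBIC)
    cv2.imwrite(f"pics/{out}.png",im)
E
python3 - <<'E'
from h import *
import pickle
C={n:cam(n,n+"1") for n in ["scene","top"]}
pickle.dump(C,open("c0.pkl","wb"))
crop("top1",230,120,200,150,4,"t_a")
crop("top1",70,100,160,120,5,"t_b")
crop("scene1",180,80,190,190,3,"s_a")
crop("scene1",110,230,150,180,3,"s_b")
E
```

```text
(no output)
```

View pics/t_a.png

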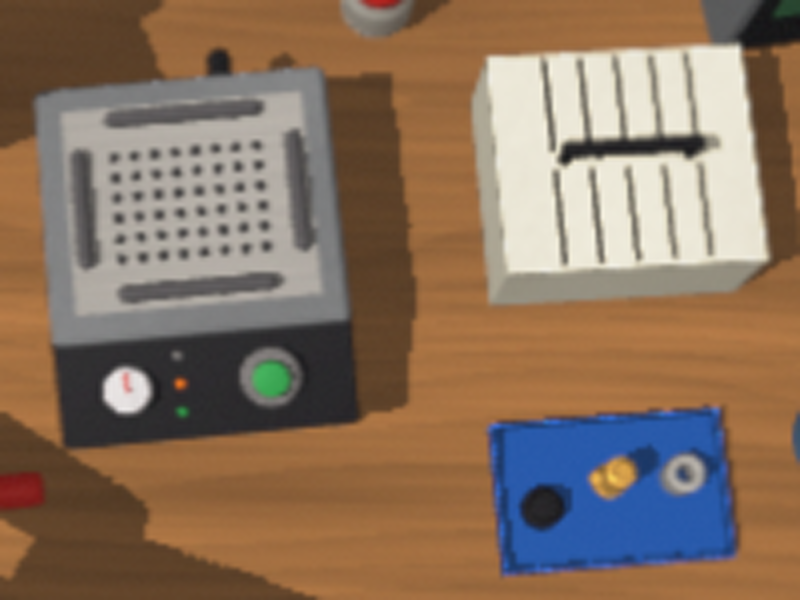

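View pics/t_b.png

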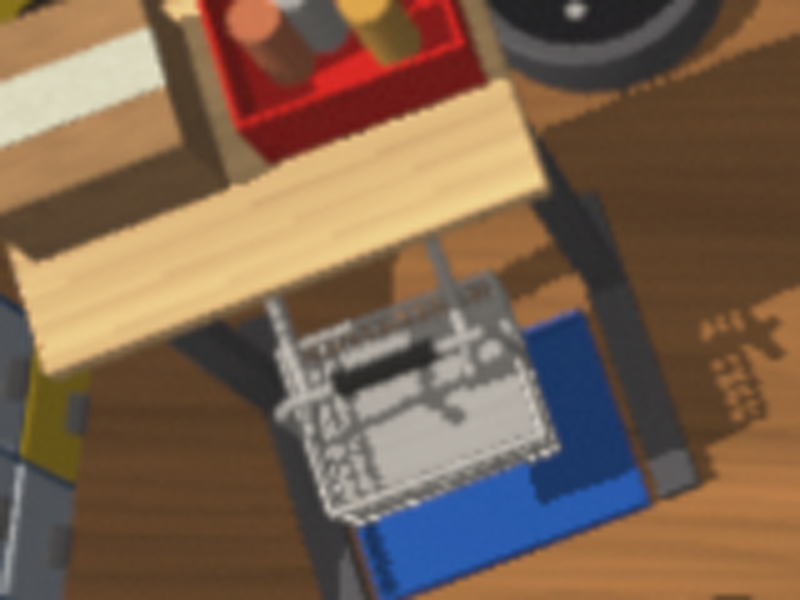

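View pics/s_a.png

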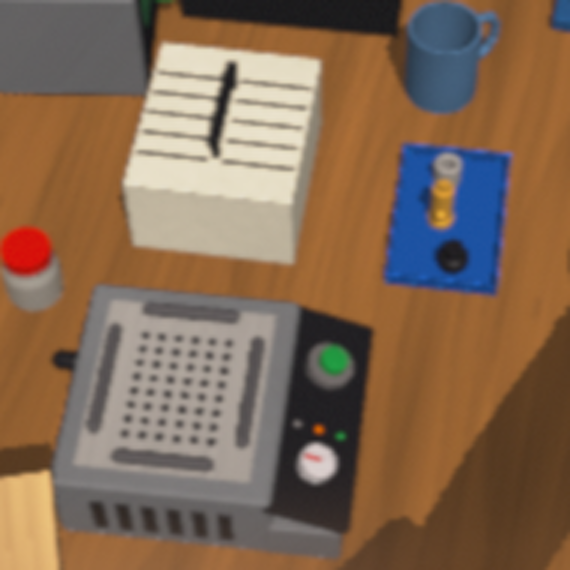

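View pics/s_b.png

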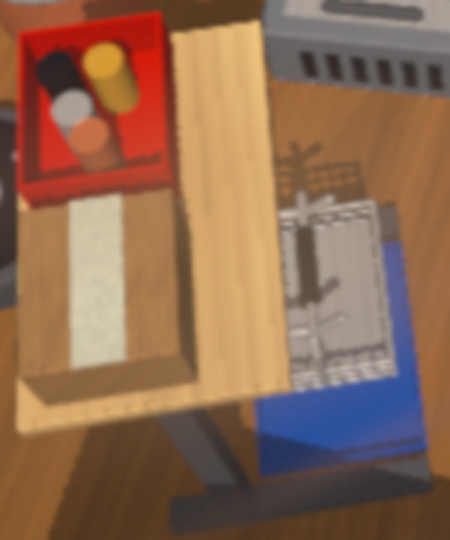

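Run:
```python
from h import *
import pickle
C=pickle.load(open("c0.pkl","rb"));T,S=C["top"],C["scene"]
def blob(c,box,lo,hi,hsv=True,minA=8,top=1):
    x,y,w,h=box; im=c["image"][y:y+h,x:x+w]
    s=4; im=cv2.resize(im,None,fx=s,fy=s,interpolation=cv2.INTER_CUBIC)
    m=cv2.inRange(cv2.cvtColor(im,cv2.COLOR_BGR2HSV),lo,hi)
    n,l,st,ce=cv2.connectedComponentsWithStats(m)
    o=sorted(range(1,n),key=lambda i:-st[i,4])[:top]
    out=[]
    for i in o:
        cs,_=cv2.findContours((l==i).astype('uint8'),0,2); r=cv2.minAreaRect(cs[0])
        f=lambda p:((np.array(p)+.5)/s-.5+[x,y]).round(2)
        out.append(dict(c=f(ce[i]),mid=f(r[0]),box=f(cv2.boxPoints(r)),A=st[i,4]/16))
    return out
def show(n,a): 
    for r in a: print(n,r["c"],r["mid"],round(r["A"],1),r["box"].tolist())
dark=((0,0,0),(180,255,60))
r={}
r["sleeveT"]=blob(T,(135,165,27,18),*dark); r["sleeveS"]=blob(S,(207,300,13,38),(0,0,0),(180,255,75))
r["hhT"]=blob(T,(365,148,45,16),*dark,top=2); r["hhS"]=blob(S,(246,98,15,38),*dark,top=2)
g=((45,100,60),(85,255,255))
r["btT"]=blob(T,(285,205,30,25),*g); r["btS"]=blob(S,(278,190,25,25),*g)
y=((12,90,120),(32,255,255))
r["vT"]=blob(T,(374,230,18,20),*y); r["vS"]=blob(S,(318,135,20,25),*y)
r["trayT"]=blob(T,(345,210,80,60),(100,120,60),(130,255,255)); r["trayS"]=blob(S,(300,120,60,65),(100,120,60),(130,255,255))
r["gbT"]=blob(T,(243,140,70,60),(0,0,40),(180,80,115),top=6); r["gbS"]=blob(S,(205,175,70,65),(0,0,40),(180,80,115),top=6)
for k in r: show(k,r[k])
for k in ["sleeve","hh","bt","v"]:
    print(k,tri(T,r[k+"T"][0]["mid"],S,r[k+"S"][0]["mid"]))
```

```text
sleeveT [146.52 173.31] [146.47 173.27] 71.2 [[136.14, 174.78], [155.21, 167.55], [156.81, 171.76], [137.74, 179.0]]
hhT [388.05 156.33] [387.59 156.6 ] 95.1 [[369.88, 155.26], [405.03, 153.27], [405.3, 157.95], [370.14, 159.93]]
hhS [253.66 114.61] [253.62 115.25] 56.2 [[248.61, 128.68], [255.52, 101.04], [258.64, 101.82], [251.73, 129.46]]
btT [297.48 214.22] [297.62 214.25] 64.1 [[293.12, 209.88], [302.12, 209.88], [302.12, 218.62], [293.12, 218.62]]
btS [290.99 199.36] [290.94 199.44] 73.1 [[284.38, 199.62], [291.12, 192.88], [297.5, 199.25], [290.75, 206.0]]
vT [382.93 238.84] [383.15 238.86] 74.1 [[376.39, 238.56], [385.92, 232.69], [389.9, 239.17], [380.37, 245.03]]
vS [327.03 147.34] [326.88 147.23] 98.4 [[322.97, 155.23], [323.77, 138.89], [330.79, 139.23], [329.99, 155.58]]
trayT [382.05 242.56] [382.6  242.15] 1847.4 [[351.98, 225.74], [410.27, 221.14], [413.22, 258.55], [354.93, 263.15]]
trayS [329.04 153.71] [328.48 152.35] 1340.8 [[307.82, 173.72], [312.46, 127.31], [349.14, 130.98], [344.5, 177.39]]
gbT [279.72 191.35] [279.87 191.28] 156.1 [[259.62, 191.0], [299.68, 1
[... 704 characters left out ...]
], [258.81, 187.32]]
gbS [214.2  205.79] [214.12 205.57] 142.5 [[208.02, 222.86], [215.86, 187.32], [220.23, 188.28], [212.39, 223.82]]
gbS [262.78 210.4 ] [262.61 210.31] 141.9 [[257.46, 227.98], [263.31, 191.92], [267.77, 192.64], [261.92, 228.71]]
gbS [233.51 232.82] [233.66 232.81] 137.9 [[216.88, 233.36], [217.39, 228.69], [250.43, 232.27], [249.93, 236.93]]
gbS [272.78 226.13] [273.55 222.42] 79.8 [[269.69, 239.35], [273.72, 205.05], [277.42, 205.48], [273.39, 239.79]]
gbS [206.42 196.4 ] [206.18 195.74] 30.2 [[202.75, 206.5], [207.15, 184.48], [209.61, 184.97], [205.2, 206.99]]Traceback (most recent call last):
  File "<stdin>", line 30, in <module>
IndexError: list index out of range
```

Run:
```python
from h import *
import pickle
C=pickle.load(open("c0.pkl","rb"));T,S=C["top"],C["scene"]
n=lambda *a:[np.round(np.array(x),4).tolist() for x in a]
print("hood",*n(*tri(T,(387.6,156.6),S,(253.6,115.2))))
print("sleeve",*n(*tri(T,(146.9,173.5),S,(212.7,317.7))))
print("button",*n(*tri(T,(297.5,214.2),S,(291,199.4))))
print("valve",*n(*tri(T,(383.1,238.8),S,(326.9,147.3))))
# guide bars, front,back,left(y+),right; 
gT=np.array([[279.87,191.28],[275.63,147.93],[250.85,171.85],[305.17,166.97]])
gS=np.array([[262.61,210.31],[214.12,205.57],[233.66,232.81],[243.38,183.1]])
for a,b in zip(gT,gS): print("gb",*n(*tri(T,a,S,b)))
for c,g in((T,gT),(S,gS)):
  p=plane(c,g,.110)[:,:2]; d=p[1]-p[0]; e=p[2]-p[3]
  print("plate",p.mean(0).round(4),p[:2].mean(0).round(4),p[2:].mean(0).round(4),"len",np.linalg.norm(d).round(4),np.linalg.norm(e).round(4),"yaw",np.arctan2(d[1],d[0]).round(4),np.arctan2(-e[0],e[1]).round(4))
# hood handle at z=.126 top; edges yaw
for c,q in((T,[[370.0,157.6],[405.2,155.6]]),(S,[[250.2,129.1],[257.1,101.4]])):
  p=plane(c,q,.122); e=p[0]-p[1]; print("hoodh",p[:,:2].round(4).tolist(),np.linalg.norm(e).round(4),"yaw",np.arctan2(-e[0],e[1]).round(4))
# sleeve
p=plane(T,[[137.0,176.8],[156.2,169.6]],.205); e=p[0]-p[1]; print("sl",p.round(4).tolist(),np.linalg.norm(e),np.arctan2(-e[0],e[1]))
# shelf front edge z=.325..?
for z in (.325,.345):
  p=plane(T,np.array([[55,375],[545,190]])/5.+[70,100],z);e=p[0]-p[1]; print("shelf",p.round(4).tolist(),np.linalg.norm(e),np.arctan2(-e[0],e[1]))
# hood top white corners
def wc(c,box):
  x,y,w,h=box; im=cv2.resize(c["image"][y:y+h,x:x+w],None,fx=4,fy=4,interpolation=cv2.INTER_CUBIC)
  m=cv2.inRange(cv2.cvtColor(im,cv2.COLOR_BGR2HSV),(0,0,205),(180,70,255)); m=cv2.morphologyEx(m,cv2.MORPH_CLOSE,np.ones((25,25),np.uint8))
  cs,_=cv2.findContours(m,0,2); k=max(cs,key=cv2.contourArea); r=cv2.minAreaRect(k)
  return cv2.approxPolyDP(cv2.convexHull(k),8,True).reshape(-1,2)/4-.375+[x,y]
for c,b in((T,(340,125,90,75)),(S,(215,85,80,85))):
  q=wc(c,b); print(q.round(1).tolist()); print(plane(c,q,.096)[:,:2].round(4).tolist())
```

```text
hood [0.6164, -0.313, 0.1116] 0.0002
sleeve [0.5229, 0.3327, 0.2045] 0.0004
button [0.4464, -0.0626, 0.0979] 0.0007
valve [0.3947, -0.3129, 0.0272] 0.0002
gb [0.5103, -0.0119, 0.0988] 0.0004
gb [0.6372, 0.0042, 0.1003] 0.0002
gb [0.5639, 0.0716, 0.1014] 0.0004
gb [0.5818, -0.081, 0.1025] 0.0004
plate [ 0.5707 -0.0046] [ 0.5708 -0.0042] [ 0.5707 -0.0051] len 0.1272 0.1527 yaw 0.1264 0.119
plate [0.5708 0.0012] [0.5709 0.0024] [0.5706 0.    ] len 0.1271 0.1533 yaw 0.1189 0.1187
hoodh [[0.6083, -0.2612], [0.6172, -0.3606]] 0.0998 yaw 0.0889
hoodh [[0.6089, -0.2515], [0.6177, -0.3583]] 0.1071 yaw 0.0817
sl [[0.5135, 0.358, 0.205], [0.5341, 0.3089, 0.205]] 0.053216748113618026 0.3973280356345338
shelf [[0.482, 0.4502, 0.325], [0.5778, 0.2234, 0.325]] 0.24621442288553236 0.39973780670446213
shelf [[0.4765, 0.4402, 0.345], [0.5704, 0.218, 0.345]] 0.24130199793704227 0.39973780670446185
[[414.1, 131.6], [420.9, 184.1], [356.6, 187.1], [351.9, 133.9]]
[[0.7003, -0.3961], [0.5427, -0.4093], [0.5289, -0.2268], [0.6876, -0.2143]]
[[234.1, 94.6], [285.4, 100.1], [276.1, 147.4], [221.4, 140.9]]
[[0.7005, -0.3929], [0.5441, -0.4062], [0.5272, -0.2247], [0.6847, -0.2118]]
```

Run:
```python
from h import *
q=manip.current_ee_rot(); p=np.array(manip.current_eef_pos()); print(p,np.round(R.from_quat(q).as_matrix(),3).tolist())
w=manip.read_camera("wrist"); M=R.from_quat(q)
print("cam in tool",M.inv().apply(np.array(w["position"])-p).round(4),(M.inv()*rot(w)).as_matrix().round(3).tolist())
def Q(x,z):
    z=np.array(z,float);z/=np.linalg.norm(z);x=np.array(x,float);x-=z*(x@z);x/=np.linalg.norm(x)
    return R.from_matrix(np.c_[x,np.cross(z,x),z]).as_quat()
for a in np.arange(0,2*np.pi,np.pi/4):
    print(round(a,2),manip.solve_ik([.50,-.15,.45],Q([np.cos(a),np.sin(a),0],[0,0,-1])))
yr=.4
for s in(1,-1):
  for th in (.6,.7,.8):
    d=np.array([np.sin(th)*np.cos(yr),np.sin(th)*np.sin(yr),-np.cos(th)])
    u=s*np.array([np.cos(th)*np.cos(yr),np.cos(th)*np.sin(yr),np.sin(th)])
    print(s,th,manip.solve_ik(np.array([.523,.333,.205])-.155*d,Q(u,d)))
```

```text
[0.18973618 0.48951101 0.40432817] [[0.361, 0.932, -0.0], [0.932, -0.361, -0.001], [-0.001, -0.0, -1.0]]
cam in tool [-0.0012 -0.0662  0.0309] [[1.0, -0.0, -0.001], [0.0, 0.964, 0.265], [0.001, -0.265, 0.964]]
0.0 [-3.62203375e-01  3.74542801e-02  1.32655390e+00 -4.44089210e-16
  1.77758447e+00 -3.62203375e-01]
0.79 [-3.62203375e-01  3.74542801e-02  1.32655390e+00 -4.44089210e-16
  1.77758447e+00 -1.14760154e+00]
1.57 [-3.62203375e-01  3.74542801e-02  1.32655390e+00 -4.44089210e-16
  1.77758447e+00 -1.93299970e+00]
2.36 [-3.62203375e-01  3.74542801e-02  1.32655390e+00 -4.44089210e-16
  1.77758447e+00 -2.71839787e+00]
3.14 [-3.62203375e-01  3.74542801e-02  1.32655390e+00 -4.44089210e-16
  1.77758447e+00  2.77938928e+00]
3.93 [-3.62203375e-01  3.74542801e-02  1.32655390e+00 -4.44089210e-16
  1.77758447e+00  1.99399112e+00]
4.71 [-3.62203375e-01  3.74542801e-02  1.32655390e+00 -4.44089210e-16
  1.77758447e+00  1.20859295e+00]
5.5 [-3.62203375e-01  3.74542801e-02  1.32655390e+00 -4.44089210e-16
  1.77758447e+00  4.23194788e-01]
1 0.6 [ 0.54097066 -0.04245575  1.67727156 -0.10035558  0.91385518  0.17800992]
1 0.7 [ 0.54743637 -0.08777504  1.75303684 -0.13413053  0.78621185  0.20815755]
1 0.8 [ 0.55391729 -0.12539291  1.82480096 -0.18127436  0.65609776  0.25189597]
-1 0.6 None
-1 0.7 None
-1 0.8 [ 0.55391729 -0.12539291  1.82480096 -0.18127436  0.65609776 -2.88969668]
```

```bash
cat >> h.py <<'E'
def Q(x,z):
    z=np.array(z,float);z/=np.linalg.norm(z);x=np.array(x,float);x-=z*(x@z);x/=np.linalg.norm(x)
    return R.from_matrix(np.c_[x,np.cross(z,x),z]).as_quat()
E
python3 - <<'E'
from h import *
import pickle
manip.move_to([.47,-.15,.54],Q([0,-1,0],[0,0,-1]))
print(manip.current_t(),manip.current_qpos())
c=cam("wrist","w1"); pickle.dump(c,open("w1.pkl","wb"))
E
```

```text
2.8167 [-3.82557056e-01 -2.23865109e-02  1.20881876e+00  1.48632137e-04
  1.95542606e+00  1.18680020e+00]
```

View pics/w1.png

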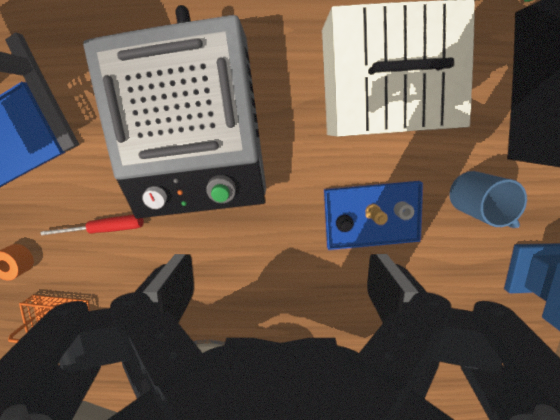

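The wrist picture shows the plate at (172,98), the button at (221,190), the hood handle at (410,65) and the valve at (377,214). The valve stands between the black knob at (345,222) and the bushing at (404,211). Now I'll measure these points.

```bash
crop(){ :; }
python3 - <<'E'
from h import *
import pickle
w=pickle.load(open("w1.pkl","rb"));C=pickle.load(open("c0.pkl","rb"));T,S=C["top"],C["scene"]
crop("w1",330,180,95,70,8,"w1_tray")
def blobs(c,box,lo,hi,top=1,close=0):
    x,y,W,H=box; s=4; im=cv2.resize(c["image"][y:y+H,x:x+W],None,fx=s,fy=s,interpolation=cv2.INTER_CUBIC)
    m=cv2.inRange(cv2.cvtColor(im,cv2.COLOR_BGR2HSV),lo,hi)
    n,l,st,ce=cv2.connectedComponentsWithStats(m); out=[]
    for i in sorted(range(1,n),key=lambda i:-st[i,4])[:top]:
        cs,_=cv2.findContours((l==i).astype('uint8'),0,2); r=cv2.minAreaRect(cs[0]); f=lambda p:(np.array(p)+.5)/s-.5+[x,y]
        out.append((f(r[0]),f(cv2.boxPoints(r)),st[i,4]/16))
    return out
gb=blobs(w,(98,32,145,132),(0,0,30),(180,90,110),top=4)
for g in gb: print("gb",g[0].round(1),round(g[2]))
G=np.array([g[0] for g in gb]); f=G[G[:,1].argmax()];b=G[G[:,1].argmin()];l=G[G[:,0].argmin()];r=G[G[:,0].argmax()]
for z in(.100,.112):
  p=plane(w,[f,b,l,r],z)[:,:2];d=p[1]-p[0];e=p[2]-p[3]
  print(z,p.mean(0).round(4),"len",np.linalg.norm(d).round(4),np.linalg.norm(e).round(4),"yaw",np.arctan2(d[1],d[0]).round(4),np.arctan2(-e[0],e[1]).round(4))
for a,t in((f,(279.87,191.28)),(b,(275.63,147.93)),(l,(250.85,171.85)),(r,(305.17,166.97))): print(tri(w,a,T,t))
hh=blobs(w,(366,52,92,26),(0,0,0),(180,255,60))[0]; print("hh",hh[0],hh[1].round(1).tolist())
print(tri(w,hh[0],T,(387.6,156.6)),tri(w,hh[0],S,(253.6,115.2)))
for c,u in((w,hh[0]),(T,(387.6,156.6)),(S,(253.6,115.2))): print("hood",plane(c,[u],.122)[0].round(4))
bt=blobs(w,(205,175,35,30),(45,100,60),(85,255,255))[0]; print("bt",bt[0]); 
for c,u in((w,bt[0]),(T,(297.5,214.2)),(S,(291,199.4))): print("btn",[plane(c,[u],z)[0].round(4).tolist() for z in (.085,.095)])
print(tri(w,bt[0],T,(297.5,214.2)))
v=blobs(w,(365,200,25,28),(12,90,120),(32,255,255))[0]; print("v",v[0],v[2])
for c,u in((w,v[0]),(T,(383.1,238.8)),(S,(326.9,147.3))): print("valve",plane(c,[u],.031)[0].round(4))
E
```

```text
gb [160.4  48.8] 804
gb [115.9 107.8] 709
gb [179.1 149.1] 643
gb [226.3  92.1] 612
0.1 [ 0.575  -0.0043] len 0.129 0.1521 yaw 0.1177 0.116
0.112 [ 0.5739 -0.0086] len 0.1252 0.1476 yaw 0.1177 0.116
(array([ 0.51040741, -0.0117595 ,  0.0998015 ]), np.float64(0.000426224517144729))
(array([0.63902777, 0.00453292, 0.09671689]), np.float64(0.0009711396658504623))
(array([0.56618682, 0.07238996, 0.0966694 ]), np.float64(0.0014658517645464134))
(array([ 0.58363436, -0.08053926,  0.09942337]), np.float64(0.001727871058833556))
hh [410.57633209  60.55891418] [[367.5, 52.6], [452.4, 47.8], [453.6, 68.5], [368.7, 73.3]]
(array([ 0.62177784, -0.31649309,  0.10373206]), np.float64(0.006265933652149371)) (array([ 0.62119199, -0.31806717,  0.10560283]), np.float64(0.005782379927934711))
hood [ 0.6206 -0.3109  0.122 ]
hood [ 0.6127 -0.3108  0.122 ]
hood [ 0.6134 -0.3041  0.122 ]
bt [219.79999733 192.84999847]
btn [[0.4457, -0.0619, 0.085], [0.4478, -0.064, 0.095]]
btn [[0.4493, -0.0627, 0.085], [0.4474, -0.0626, 0.095]]
btn [[0.448, -0.0707, 0.085], [0.4465, -0.0644, 0.095]]
(array([ 0.44757353, -0.06307079,  0.09280049]), np.float64(0.0009682123703369058))
v [380.46790504 217.86993217] 107.5625
valve [ 0.3907 -0.3224  0.031 ]
valve [ 0.394  -0.3121  0.031 ]
valve [ 0.3944 -0.3099  0.031 ]
```

View pics/w1_tray.png

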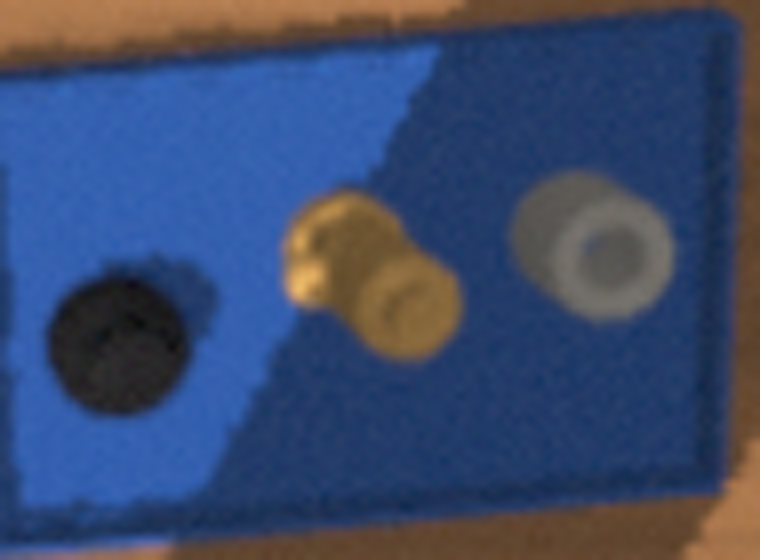

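Run:
```python
from h import *
import pickle
C=pickle.load(open("c0.pkl","rb"));T,S=C["top"],C["scene"]
print(plane(T,[(146.7,173.4)],.207),plane(S,[(212.7,317.7)],.207))
yr=.4;th=.7
d=np.array([np.sin(th)*np.cos(yr),np.sin(th)*np.sin(yr),-np.cos(th)]);u=np.array([np.cos(th)*np.cos(yr),np.cos(th)*np.sin(yr),np.sin(th)])
g=np.array([.523,.334,.205])
manip.move_to(g-(.155+.13)*d,Q(u,d))
print(manip.current_t(),manip.current_qpos())
w=cam("wrist","w2"); pickle.dump(w,open("w2.pkl","wb"))
```

```text
[[0.5226622  0.33246246 0.207     ]] [[0.52208638 0.33360118 0.207     ]]
4.55 [ 0.58157192 -0.39074047  1.80491743 -0.13650553  1.03951009  0.21033609]
```

View pics/w2.png

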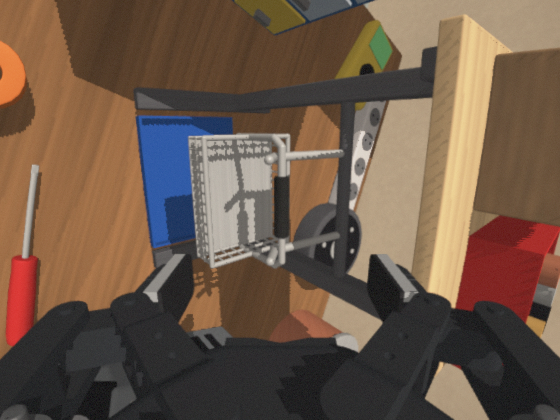

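The bar runs vertically in this wrist view (bar aligned). The sleeve spans (282,176) to (283,238), and the prongs meet the bar at (270,158) and (272,258).

Run:
```python
from h import *
import pickle
w=pickle.load(open("w2.pkl","rb"))
im=w["image"][165:250,268:298]; s=4
im=cv2.resize(im,None,fx=s,fy=s,interpolation=cv2.INTER_CUBIC)
m=cv2.inRange(cv2.cvtColor(im,cv2.COLOR_BGR2HSV),(0,0,0),(180,255,60))
n,l,st,ce=cv2.connectedComponentsWithStats(m);i=1+st[1:,4].argmax()
cs,_=cv2.findContours((l==i).astype('uint8'),0,2); r=cv2.minAreaRect(cs[0]);b=cv2.boxPoints(r)/s-.375+[268,165]
print(b.round(1).tolist()); mid=b.mean(0)
b=b[b[:,1].argsort()];e0=b[:2].mean(0);e1=b[2:].mean(0)
p=plane(w,[e0,e1,mid],.205);e=p[0]-p[1];print(p.round(4).tolist(),np.linalg.norm(e),np.arctan2(-e[0],e[1]))
C=pickle.load(open("c0.pkl","rb"));print(tri(w,mid,C["top"],(146.7,173.4)))
```

```text
[[273.6, 176.4], [288.4, 176.4], [288.4, 237.1], [273.6, 237.1]]
[[0.5147, 0.3566, 0.205], [0.5367, 0.3046, 0.205], [0.5254, 0.3313, 0.205]] 0.056486165675332684 0.3995932845913188
(array([0.52195017, 0.33152221, 0.20898054]), np.float64(0.0005575561275639172))
```

Run:
```python
from h import *
yr=.4;th=.7
d=np.array([np.sin(th)*np.cos(yr),np.sin(th)*np.sin(yr),-np.cos(th)]);u=np.array([np.cos(th)*np.cos(yr),np.cos(th)*np.sin(yr),np.sin(th)])
g=np.array([.5235,.3325,.205])
manip.move_linear(g-.155*d,vel=.13)
print(manip.current_t(),manip.current_wrist_force())
manip.grasp(60)
print(manip.current_t(),manip.current_wrist_force(),manip.current_torque(),manip.current_opening())
w=cam("wrist","w3")
```

```text
5.75 [-0.36055036 -0.44006847  0.67912747]
6.4167 [2.33939747 0.68824545 2.36968653] [ 0.1686784  -0.35039453 -0.00141813] 0.01225170274994819
```

View pics/w3.png

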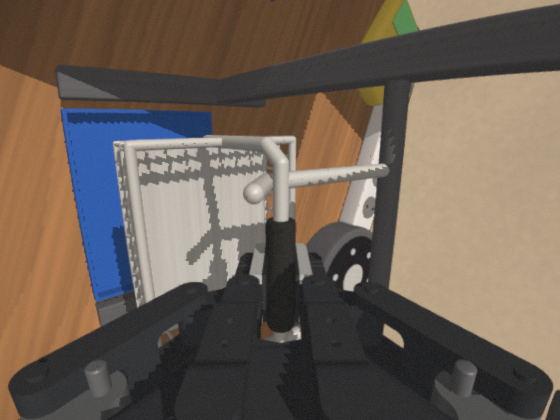

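The sleeve is between the pads. I'll lift straight up, then pull out to the front.

Run:
```python
from h import *
yr=.4
p=np.array(manip.current_eef_pos())
manip.move_linear(p+[0,0,.028],vel=.06); print(manip.current_t(),manip.current_wrist_force())
x=np.array([np.cos(yr),np.sin(yr),0])
manip.move_linear(p+[0,0,.028]-x*.15,vel=.15); print(manip.current_t(),manip.current_wrist_force(),manip.current_opening())
manip.move_linear(p+[0,0,.10]-x*.16,vel=.15); print(manip.current_t(),manip.current_wrist_force())
w=cam("wrist","w4");cam("top","t4")
```

```text
7.1 [ 0.3010956  -0.30560558 -2.25314391]
8.25 [-0.05611504  0.86154002 -2.70920368] 0.011951860442423719
8.8833 [ 0.02036872 -0.13314185 -2.70452989]
```

View pics/w4.png

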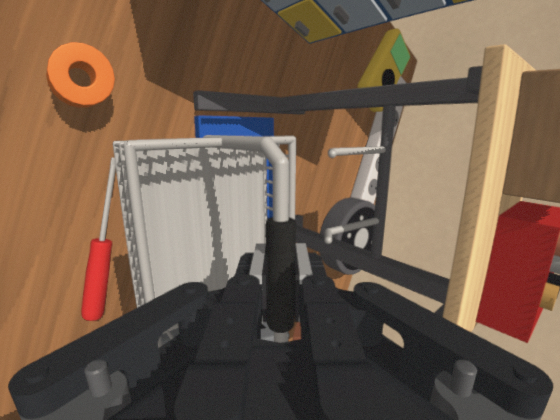

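View pics/t4.png

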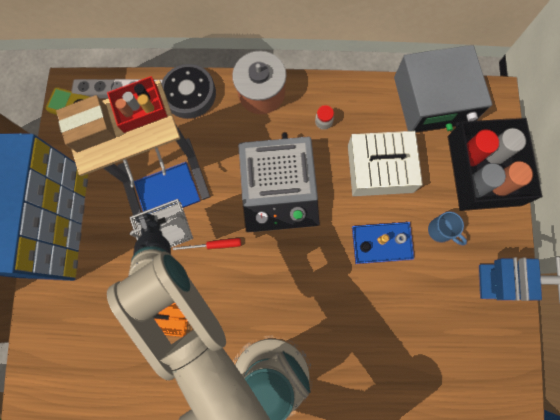

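```bash
cat >> h.py <<'E'
def tilt(yaw,th):
    d=np.array([np.sin(th)*np.cos(yaw),np.sin(th)*np.sin(yaw),-np.cos(th)]);u=np.array([np.cos(th)*np.cos(yaw),np.cos(th)*np.sin(yaw),np.sin(th)])
    return d,Q(u,d)
E
python3 - <<'E'
from h import *
d,q=tilt(.119,.7)
g=np.array([.5728,-.004,.215])
manip.move_to(g+[0,0,.045]-.155*d,q)
manip.move_linear(g-.155*d,vel=.12)
print(manip.current_t(),manip.current_wrist_force(),np.array(manip.current_eef_pos())+.155*d)
cam("wrist","w5");cam("top","t5");cam("scene","s5")
crop("t5",225,125,110,100,5,"t5c");crop("s5",180,155,130,110,5,"s5c")
E
```

```text
10.7917 [ 0.72261863 -0.27880987 -1.74682143] [ 0.57286722 -0.00354445  0.21559893]
```

View pics/w5.png

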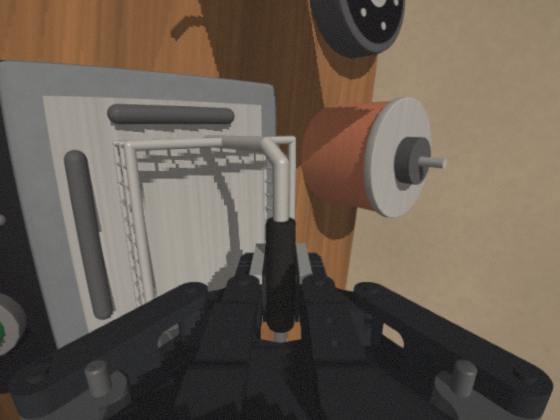

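View pics/t5c.png

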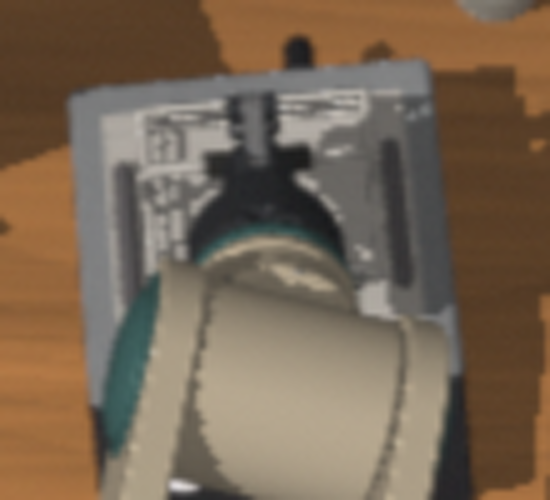

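View pics/s5c.png

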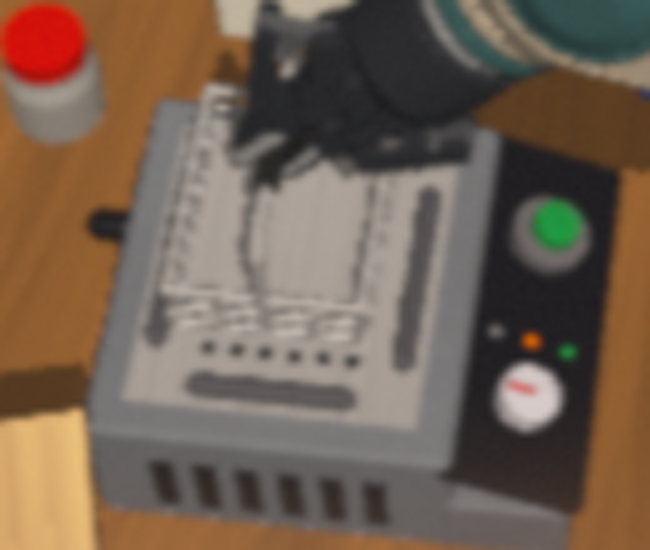

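Run:
```python
from h import *
w=manip.read_camera("wrist"); cam("scene")
pl=np.array([.5728,-.004]);c,s=np.cos(.119),np.sin(.119);f=lambda P:((P[:,:2]-pl)@np.array([[c,-s],[s,c]])).round(4).tolist()
print("bars y+ centre, front ends", f(plane(w,[(172,115.5),(76,153),(102,315)],.111)))
print("rim corners", f(plane(w,[(116,143),(294,138)],.169)))
crop("w5",50,90,260,100,3,"w5c")
```

```text
bars y+ centre, front ends [[-0.0041, 0.0742], [-0.0621, 0.0532], [-0.0643, -0.052]]
rim corners [[-0.0517, 0.06], [0.0524, 0.0595]]
```

View pics/w5c.png

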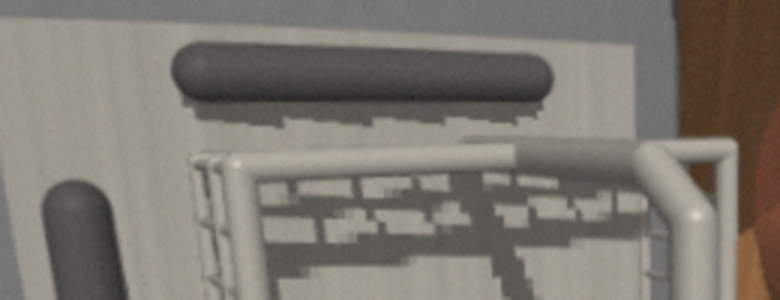

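Run:
```python
from h import *
w=manip.read_camera("wrist")
pl=np.array([.5728,-.004]);c,s=np.cos(.119),np.sin(.119);f=lambda P:((P[:,:2]-pl)@np.array([[c,-s],[s,c]])).round(4).tolist()
print("rim corners", f(plane(w,[(125,141),(296,136.5)],.168)))
print("floor corner",f(plane(w,[(113.5,142)],.136)))
```

```text
rim corners [[-0.048, 0.0606], [0.0544, 0.0603]]
floor corner [[-0.0467, 0.0593]]
```

The basket is centred between the bars to about 2 mm, so I'll lower it with a force check.

Run:
```python
from h import *
p=np.array(manip.current_eef_pos()); z0=p[2]-.2156  # grip z offset
c,s=np.cos(.119),np.sin(.119)
b=p-[.002*c,.002*s,0]
b[2]=z0+.187; manip.move_linear(b,vel=.05)
f0=manip.current_wrist_force()[2]; print(manip.current_t(),f0)
for k in range(12):
    b[2]-=.0015; manip.move_linear(b,vel=.02); f=manip.current_wrist_force()[2]
    print(round(b[2]-z0,4),np.round(manip.current_wrist_force(),2))
    if f-f0>2.2: break
print(manip.current_t()); cam("wrist","w6");cam("scene","s6")
crop("w6",50,80,260,220,3,"w6c");crop("s6",180,155,130,110,5,"s6c")
```

```text
11.8 -2.7489475994782264
0.1855 [-0.09 -0.03 -2.05]
0.184 [-0.42  0.79 -3.2 ]
0.1825 [-0.54  0.44 -2.73]
0.181 [ 1.36 -0.42 -1.29]
0.1795 [-1.05  1.63  5.71]
13.05
```

View pics/w6c.png

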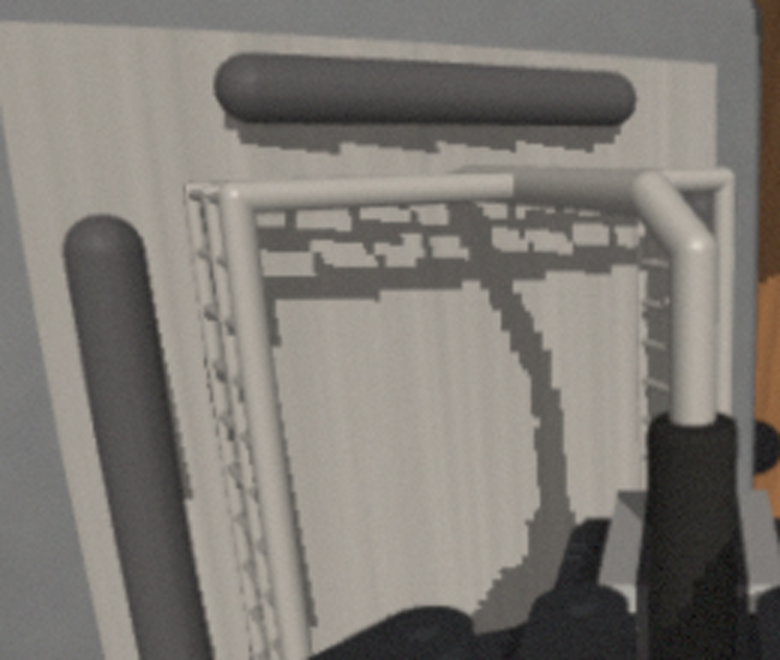

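View pics/s6c.png

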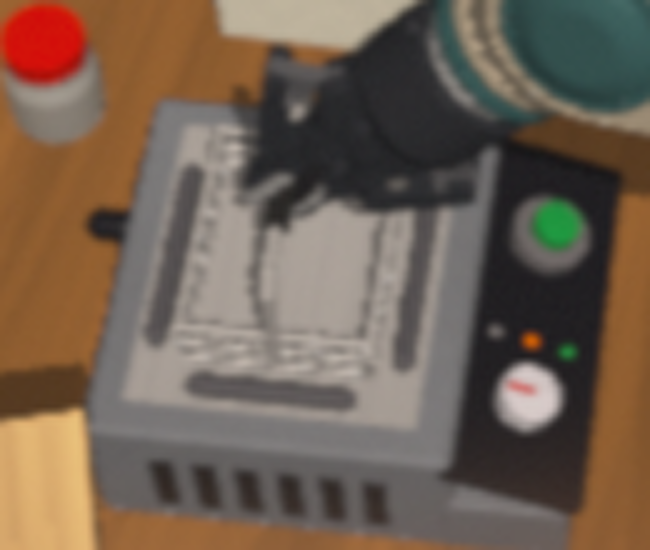

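Contact at grip height 0.180 matches the expected height, and the basket sits inside the bars. I'll release, back off, and go to the valve.

Run:
```python
from h import *
d,q=tilt(.119,.7)
manip.ungrasp(); print(manip.current_t(),manip.current_wrist_force())
p=np.array(manip.current_eef_pos())
manip.move_linear(p-d*.12,vel=.15)
print(manip.current_t(),manip.current_wrist_force())
import pickle
w=cam("wrist","w7");pickle.dump(w,open("w7.pkl","wb"))
```

```text
13.85 [ 0.38996488 -0.68869878 -0.85867976]
14.8 [-0.27999005 -0.09009573 -0.25776563]
```

View pics/w7.png

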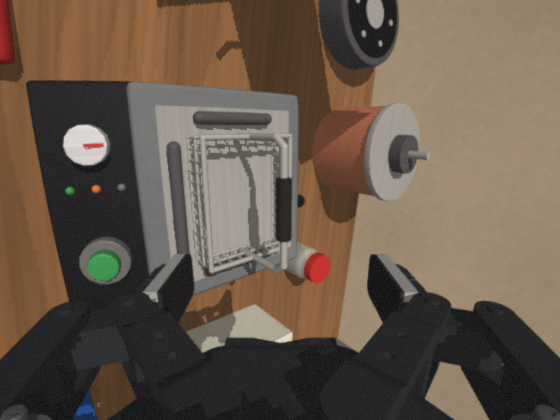

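Run:
```python
from h import *
import pickle
w=pickle.load(open("w1.pkl","rb"));C=pickle.load(open("c0.pkl","rb"));T=C["top"]
print("W top",plane(w,[(380.8,218.3)],.053),"foot",plane(w,[(373,211)],.009))
e=plane(T,[(351.98,225.74),(410.27,221.14),(354.93,263.15),(413.22,258.55)],.016)[:,:2]
print("tray",e.mean(0),np.linalg.norm(e[0]-e[1]),np.linalg.norm(e[0]-e[2]),np.arctan2(-(e[0]-e[1])[0],(e[0]-e[1])[1]))
w7=pickle.load(open("w7.pkl","rb"));p=plane(w7,[(284,178),(285,242),(284.5,210)],.18);print(p)
v=np.array([.3935,-.3125])
for yaw in(.08,):
  for s in(1,-1): print(manip.solve_ik([*v,.30],Q([s*np.cos(yaw),s*np.sin(yaw),0],[0,0,-1])))
for s in(1,-1): print(manip.solve_ik([.546,-.007,.32],Q([-s*np.sin(.119),s*np.cos(.119),0],[0,0,-1])))
```

```text
W top [[ 0.39674236 -0.31513184  0.053     ]] foot [[ 0.39673302 -0.31569918  0.009     ]]
tray [ 0.38673664 -0.3138946 ] 0.17372886966550877 0.10954709619000419 0.10388087410422266
[[ 0.57066752  0.02106709  0.18      ]
 [ 0.57896258 -0.03615234  0.18      ]
 [ 0.57467928 -0.0066305   0.18      ]]
[-7.44666877e-01  4.81692229e-02  1.61577331e+00 -4.44089210e-16
  1.47765012e+00 -8.24666877e-01]
[-7.44666877e-01  4.81692229e-02  1.61577331e+00 -4.44089210e-16
  1.47765012e+00  2.31692578e+00]
[-8.04482137e-02  1.53123223e-01  1.46217865e+00 -4.44089210e-16
  1.52629078e+00 -1.77024454e+00]
[-8.04482137e-02  1.53123223e-01  1.46217865e+00 -4.44089210e-16
  1.52629078e+00  1.37134811e+00]
```

Run:
```python
from h import *
v=np.array([.395,-.313]);yaw=.1
q=Q([np.cos(yaw),np.sin(yaw),0],[0,0,-1])
p=np.array(manip.current_eef_pos())
manip.move_to([*v,.30],q); print(manip.current_t())
w=cam("wrist","w8")
```

```text
16.1333
```

View pics/w8.png

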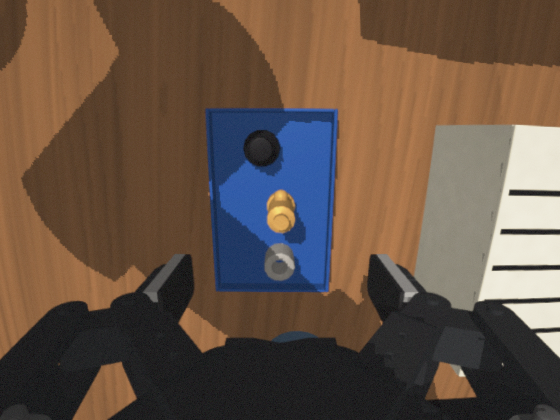

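The brass valve at (281,215) stands in the middle of the row, with the black knob at (262,148) and the bushing at (279,262) either side. It is centred between the jaws.

Run:
```python
from h import *
w=manip.read_camera("wrist"); a=plane(w,[(281,222)],.058)[0]; print(a)
v=np.array([.395,-.313])
v=(v+a[:2])/2 if np.linalg.norm(a[:2]-v)<.008 else v
manip.move_linear([*v,.23],vel=.15)
manip.move_linear([*v,.199],vel=.08); print(manip.current_t(),manip.current_wrist_force())
manip.grasp(40); print(manip.current_t(),manip.current_opening(),manip.current_wrist_force())
cam("wrist","w9")
p=np.array(manip.current_eef_pos());manip.move_linear(p+[0,0,.12],vel=.15)
print(manip.current_t(),manip.current_opening(),manip.current_wrist_force()); cam("wrist","w10")
```

```text
[ 0.39675725 -0.31522434  0.058     ]
17.3833 [ 0.04162363 -0.2534738   0.64447132]
17.9917 0.020287109031981887 [0.38818242 0.13201006 2.7747209 ]
18.9917 0.020731264569588202 [ 0.07336862 -0.13990552 -1.20388927]
```

View pics/w10.png

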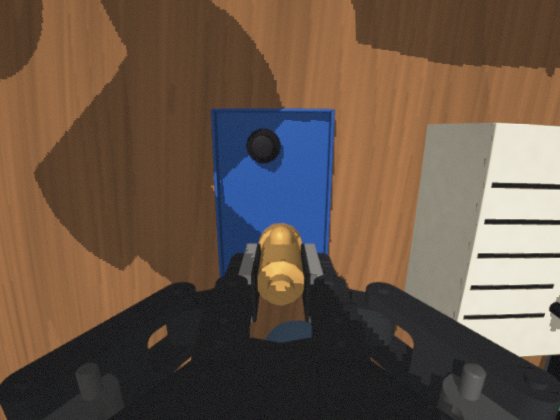

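Run:
```python
from h import *
yw=.119;c,s=np.cos(yw),np.sin(yw)
b=np.array([.572,-.005]); t=b+[-.027*c,-.027*s]
q=Q([-s,c,0],[0,0,-1])
p=np.array(manip.current_eef_pos()); manip.move_linear(p+[0,0,.08],vel=.2)
manip.move_to([*t,.42],q); print(manip.current_t(),manip.current_opening())
cam("wrist","w11")
manip.move_linear([*t,.345],vel=.12);print(manip.current_t(),manip.current_wrist_force())
cam("wrist","w12");cam("scene","s12");crop("s12",180,130,130,120,5,"s12c")
```

```text
20.8667 0.020642078646590782
21.6917 [ 0.14126782  0.13065768 -0.17646139]
```

View pics/w12.png

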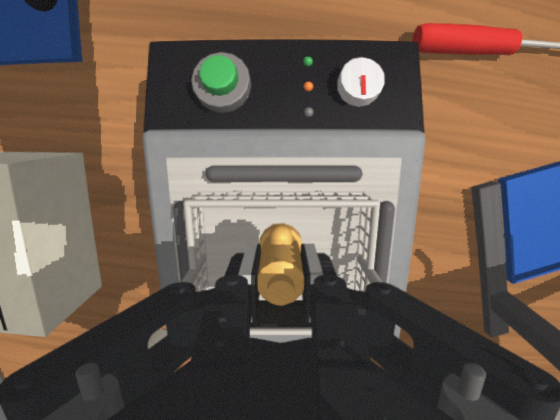

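View pics/s12c.png

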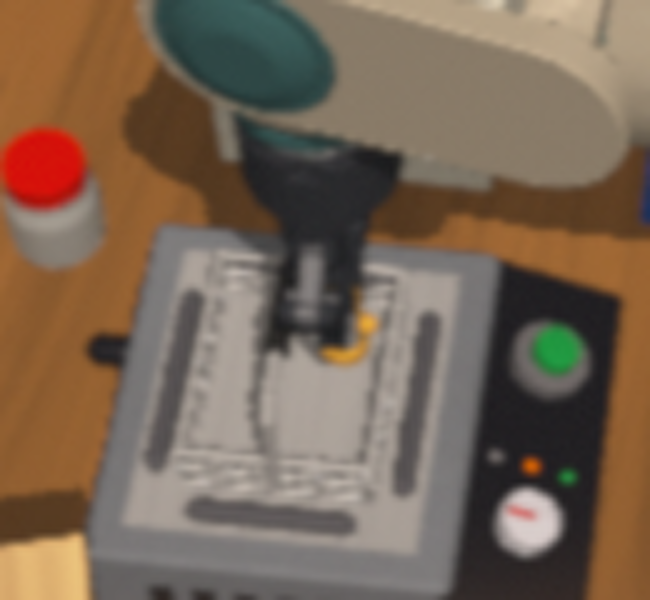

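View pics/w11.png

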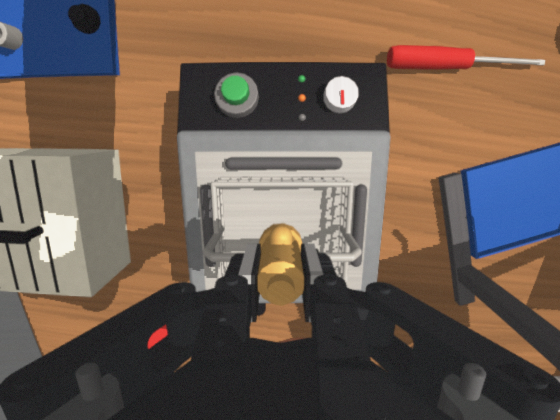

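Run:
```python
from h import *
w=manip.read_camera("wrist")
pl=np.array([.572,-.005]);c,s=np.cos(.119),np.sin(.119);f=lambda P:((P[:,:2]-pl)@np.array([[c,-s],[s,c]])).round(4).tolist()
print("rim front corners", f(plane(w,[(184,201),(379,201)],.133)))
print("front bar", f(plane(w,[(284,173.5)],.112)))
e=np.array(manip.current_eef_pos());print("tcp",f(e[None]),e)
```

```text
rim front corners [[-0.0484, -0.0635], [-0.0484, 0.0616]]
front bar [[-0.0628, 0.0008]]
tcp [[-0.0269, -0.0001]] [ 0.54534558 -0.00825821  0.34615768]
```

Run:
```python
from h import *
p=np.array(manip.current_eef_pos()); b=p.copy(); b[2]=.305
manip.move_linear(b,vel=.06); manip.pause(.1); f0=manip.current_wrist_force()[2]; print(manip.current_t(),f0)
for k in range(10):
    b[2]-=.001; manip.move_linear(b,vel=.02); F=manip.current_wrist_force(); print(round(b[2],4),round(manip.current_eef_pos()[2],4),np.round(F,2))
    if F[2]-f0>1.5: break
manip.ungrasp(); print(manip.current_t(),manip.current_wrist_force())
b[2]+=.03; manip.move_linear(b,vel=.08); b[2]+=.10; manip.move_linear(b,vel=.2); print(manip.current_t())
cam("wrist","w13");cam("scene","s13");crop("s13",180,130,130,120,5,"s13c")
```

```text
22.7583 -1.0437605476061025
0.304 0.3041 [-1.7   0.48 -0.89]
0.303 0.3029 [ 0.5  -0.11 -0.78]
0.302 0.3019 [-0.28  0.01 -0.83]
0.301 0.3009 [ 0.4  -0.08 -1.28]
0.3 0.2999 [ 0.33  0.24 -0.76]
0.299 0.2994 [-0.4   0.95  2.07]
24.9 [-0.48764741 -0.16734182 -0.02961149]
26.075
```

View pics/w13.png

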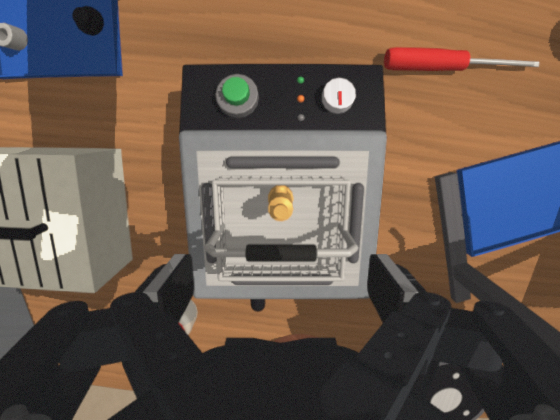

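View pics/s13c.png

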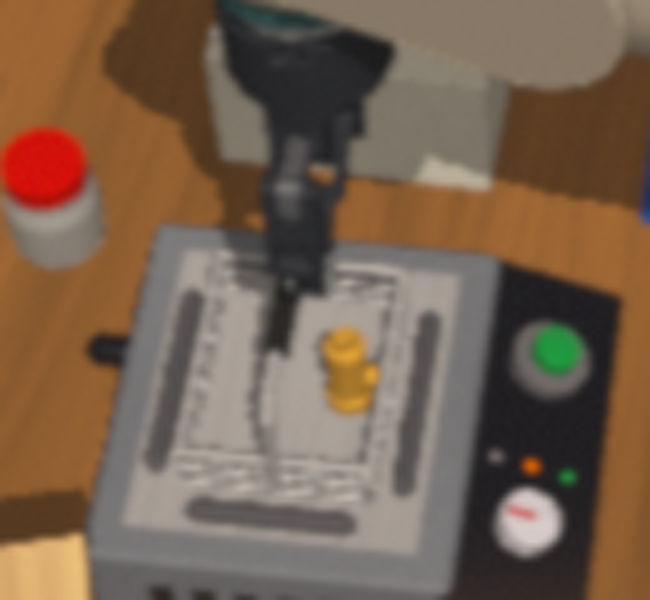

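The valve is upright in the front half at wrist (281,203). Now the hood.

Run:
```python
from h import *
import pickle
yw=.085
q=Q([np.cos(yw),np.sin(yw),0],[0,0,-1])
manip.move_to([.6145,-.31,.385],q); print(manip.current_t(),manip.current_qpos())
w=cam("wrist","w14");pickle.dump(w,open("w14.pkl","wb"))
```

```text
27.3667 [-5.19643732e-01  5.35167262e-01  8.60334963e-01  3.29618640e-04
  1.74642569e+00 -6.06889616e-01]
```

View pics/w14.png

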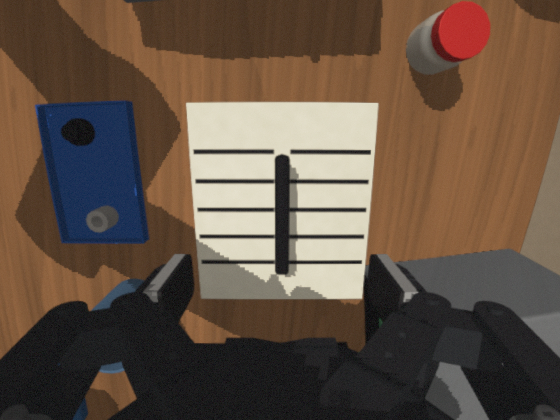

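Run:
```python
from h import *
import pickle
w=pickle.load(open("w14.pkl","rb"))
p=plane(w,[(187.5,103),(377.5,103),(364.5,299.5),(200.5,299.5)],.096)[:,:2]
print(p.round(4).tolist(),p.mean(0).round(4),[np.linalg.norm(p[i]-p[(i+1)%4]).round(4) for i in range(4)])
d=p[1]-p[0];e=p[0]-p[3];print(np.arctan2(d[1],d[0]),np.arctan2(-e[0],e[1]))
h=plane(w,[(283,155),(282,274)],.126)[:,:2];e=h[0]-h[1];print(h,h.mean(0),np.linalg.norm(e),np.arctan2(-e[0],e[1]))
```

```text
[[0.5299, -0.2295], [0.6885, -0.2156], [0.7078, -0.4011], [0.5437, -0.4153]] [ 0.6175 -0.3154] [np.float64(0.1593), np.float64(0.1865), np.float64(0.1647), np.float64(0.1864)]
0.08742799636329354 0.0744470262841577
[[ 0.61295676 -0.26335959]
 [ 0.62110887 -0.36374457]] [ 0.61703281 -0.31355208] 0.10071544347913672 0.08103061164580373
```

Run:
```python
from h import *
yw=.084
q=Q([np.cos(yw),np.sin(yw),0],[0,0,-1])
manip.move_linear([.615,-.311,.33],vel=.15,ori=q)
manip.move_linear([.615,-.311,.277],vel=.08); print(manip.current_t(),manip.current_wrist_force())
manip.grasp(90); print(manip.current_t(),manip.current_opening(),manip.current_wrist_force(),manip.current_torque())
p=np.array(manip.current_eef_pos()); print(p)
manip.move_linear(p+[0,0,.02],vel=.06);print(manip.current_t(),manip.current_opening(),manip.current_wrist_force(),manip.current_torque())
cam("wrist","w15")
```

```text
28.7417 [0.22353266 0.0685172  0.10079656]
29.4167 0.010057464019853012 [ 0.27758239 -0.65199827  1.83368301] [ 0.02799737 -0.10608977  0.00183274]
[ 0.61508726 -0.31095913  0.2772636 ]
29.9083 0.010120348797208165 [-1.10177835 -0.46206974 -3.39858244] [ 0.02969801 -0.01024028  0.00461738]
```

View pics/w15.png

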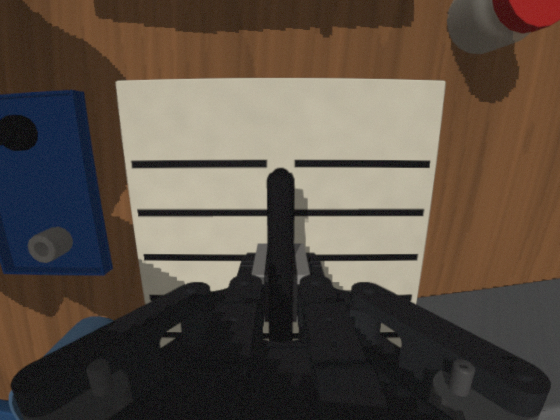

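Run:
```python
from h import *
yw=.119
q=Q([np.cos(yw),np.sin(yw),0],[0,0,-1])
p=np.array(manip.current_eef_pos())
manip.move_linear([p[0]-.01,p[1],.52],vel=.2); print(manip.current_t(),manip.current_wrist_force())
manip.move_to([.573,-.004,.52],q); print(manip.current_t(),manip.current_opening())
manip.move_linear([.573,-.004,.48],vel=.1); print(manip.current_t(),manip.current_wrist_force(),manip.current_torque())
cam("top","t16");cam("scene","s16");cam("wrist","w16")
crop("t16",215,100,130,140,4,"t16c");crop("s16",170,80,150,190,3,"s16c")
```

```text
31.225 [ 0.45426437 -0.11526119 -5.48407362]
32.4 0.009711024233952375
32.95 [-0.48160773  0.38099776 -4.34627849] [-0.03834909  0.04725512  0.01550568]
```

View pics/t16c.png

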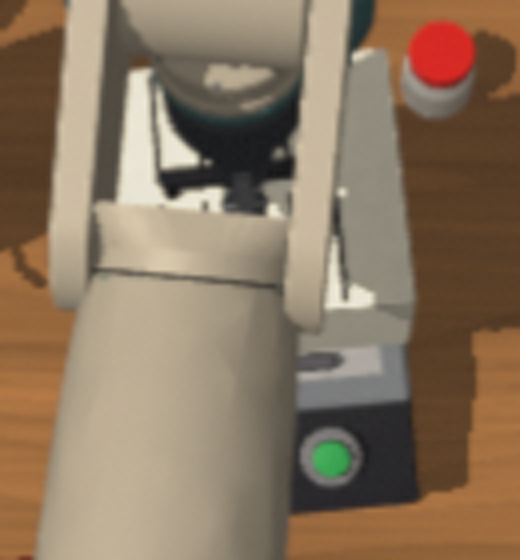

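View pics/s16c.png

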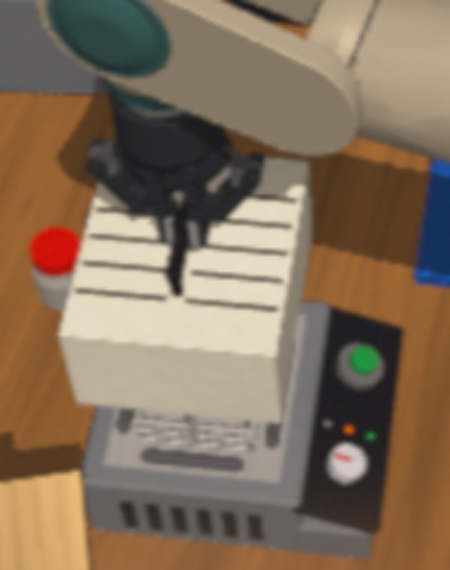

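View pics/w16.png

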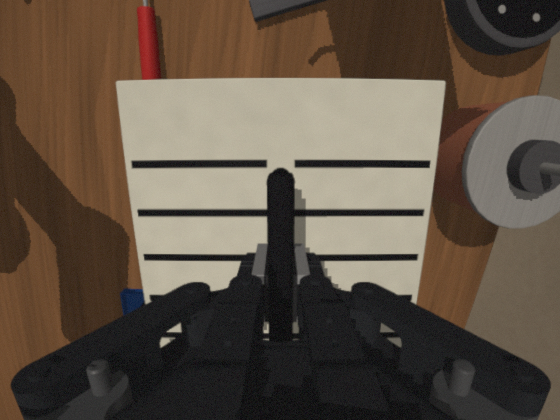

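Run:
```python
from h import *
import pickle
b=np.array([.573,-.004,.396])
manip.move_linear(b,vel=.1); manip.pause(.1); print(manip.current_t(),manip.current_wrist_force(),manip.current_eef_pos())
C={n:cam(n,n[0]+"17") for n in("top","scene")};pickle.dump(C,open("c17.pkl","wb"))
crop("t17",215,110,130,130,4,"t17c");crop("s17",180,110,140,160,4,"s17c")
```

```text
34.1917 [-0.16509876 -1.51697875 -4.09073914] [ 0.57305896 -0.00399754  0.39706095]
```

View pics/t17c.png

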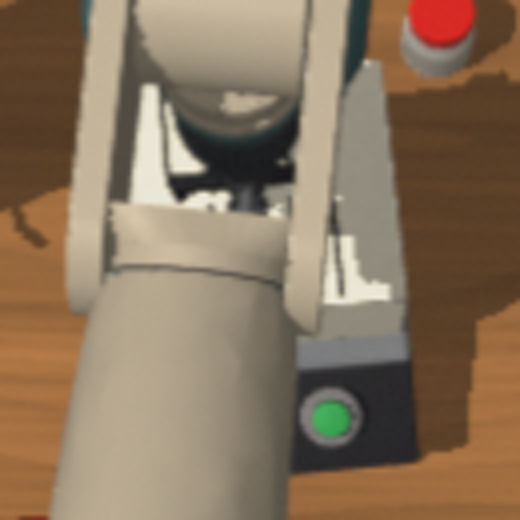

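View pics/s17c.png

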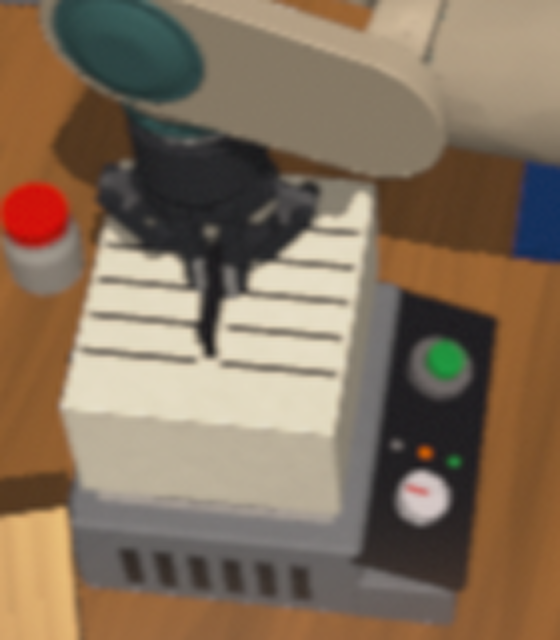

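Run:
```python
from h import *
import pickle
C=pickle.load(open("c17.pkl","rb"))
c,s=np.cos(.119),np.sin(.119)
def f(P,pl): return ((P[:,:2]-np.array(pl))@np.array([[c,-s],[s,c]])).round(4).tolist()
print("S",f(plane(C["scene"],[(262.5,239.2),(200.5,232)],.119),(.572,-.0012)))
print("T",f(plane(C["top"],[(316.2,193.6)],.119),(.572,-.0046)), "top corners",f(plane(C["top"],[(312.5,185),(310.2,125.2)],.215),(.572,-.0046)))
print("S top",f(plane(C["scene"],[(262.5,219.5),(195.8,211.5),(273.5,156)],.215),(.572,-.0012)))
```

```text
S [[-0.0769, 0.0927], [0.0799, 0.0902]]
T [[-0.0827, -0.0986]] top corners [[-0.0823, -0.0839], [0.0794, -0.0948]]
S top [[-0.0809, 0.0932], [0.0776, 0.0894], [-0.0823, -0.0939]]
```

All readings put the hood within about 3 mm of centre (7 mm free), so I'll lower it gently.

Run:
```python
from h import *
b=np.array([.573,-.004,.396]); f0=np.array(manip.current_wrist_force());ok=False
for k in range(16):
    b[2]-=.0015; manip.move_linear(b,vel=.025); F=np.array(manip.current_wrist_force()); print(round(b[2],4),np.round(F,2))
    if F[2]-f0[2]>3: 
        break
print(manip.current_t(),manip.current_eef_pos(),manip.current_torque())
cam("top","t18");cam("scene","s18");crop("t18",215,110,130,130,4,"t18c");crop("s18",180,110,140,160,4,"s18c")
```

```text
0.3945 [ 0.39 -0.03 -4.05]
0.393 [-0.19 -0.27 -4.83]
0.3915 [ 0.1  -0.33 -4.16]
0.39 [ 1.14 -0.13 -4.15]
0.3885 [-0.02 -0.14 -4.23]
0.387 [-0.1  -0.24 -3.72]
0.3855 [-0.37 -0.51 -4.82]
0.384 [-0.67  0.61 -4.72]
0.3825 [-0.49  0.43 -5.  ]
0.381 [ 0.4  -0.29 -4.43]
0.3795 [-0.52  0.15 -4.49]
0.378 [ 0.2   0.2  -3.58]
0.3765 [-0.12  0.84  0.57]
37.5417 [ 0.57301589 -0.00399088  0.37724568] [-0.02129601  0.14430877  0.00544194]
```

View pics/s18c.png

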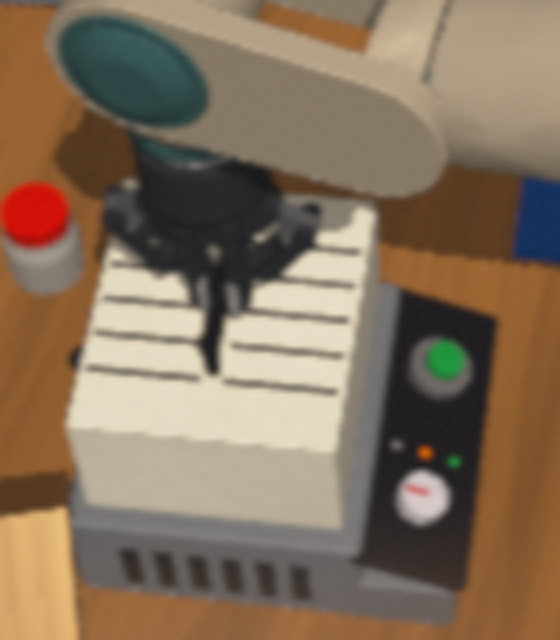

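View pics/t18c.png

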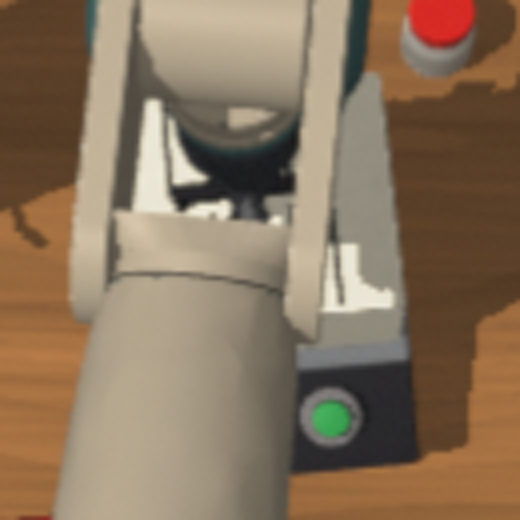

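The hood has seated at the expected height with no side force. I'll release, retract, close the gripper and go to the button.

Run:
```python
from h import *
import pickle
manip.ungrasp(); p=np.array(manip.current_eef_pos())
manip.move_linear(p+[0,0,.03],vel=.08);manip.move_linear(p+[0,0,.10],vel=.2)
manip.grasp(40)
d,q=tilt(.119,.35); B=np.array([.447,-.063,.099])
a=B-d*(.1734+.12)
manip.move_to(a,q); print(manip.current_t(),manip.current_wrist_force(),manip.current_opening())
w=cam("wrist","w19");pickle.dump(w,open("w19.pkl","wb"));cam("top","t19")
```

```text
41.025 [-0.08325649 -0.85403576 -0.53761682] -0.000397014408490829
```

View pics/w19.png

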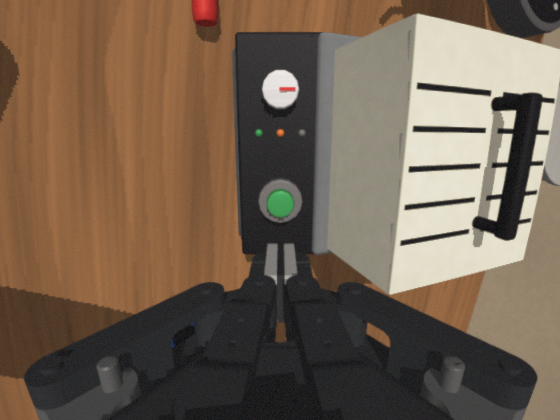

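View pics/t19.png

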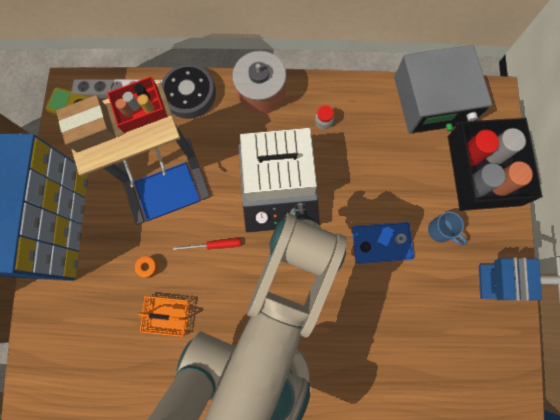

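The hood sits flat on the dryer and the button at (280,204) is in line with the closed fingertips. Now I'll press it.

Run:
```python
from h import *
import pickle
w=pickle.load(open("w19.pkl","rb")); m=plane(w,[(280.3,204)],.099)[0]; print(m)
d,q=tilt(.119,.35); B=np.array([.447,-.063,.099])
if np.linalg.norm(m-B)<.008: B=(B+m)/2
manip.move_linear(B-d*(.1734+.008),vel=.15,ori=q); manip.pause(.1)
f0=np.array(manip.current_wrist_force()); print(manip.current_t(),f0)
t=-.008
for k in range(30):
    t+=.0015; manip.move_linear(B-d*(.1734-t),vel=.03)
    F=-(np.array(manip.current_wrist_force())-f0)@d; print(round(t,4),round(F,2))
    if F>14: break
print(manip.current_t()); cam("scene","s20");cam("wrist","w20");crop("s20",250,160,80,80,6,"s20c")
```

```text
[ 0.4488821  -0.06551756  0.099     ]
42.125 [ 0.21430683 -0.03518138 -0.16313449]
-0.0065 -0.86
-0.005 -0.43
-0.0035 2.3
-0.002 3.0
-0.0005 3.71
0.001 4.18
0.0025 15.94
43.875
```

View pics/w20.png

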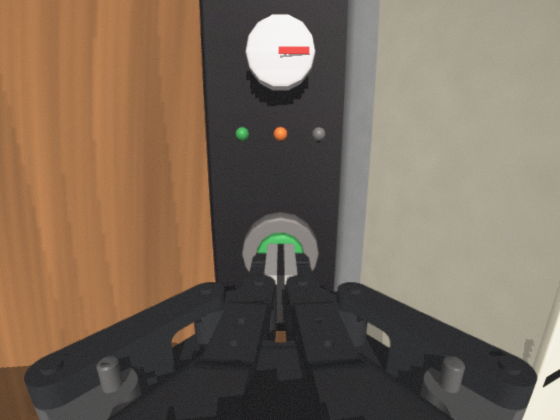

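There was a spring ramp from contact (t ≈ -4 mm), then a hard stop about 6 mm later, so the button is fully down. I'll let go and back away.

Run:
```python
from h import *
manip.pause(.2)
d,q=tilt(.119,.35); p=np.array(manip.current_eef_pos())
manip.move_linear(p-d*.03,vel=.08);manip.move_linear(p-d*.15,vel=.2)
manip.goto_joints([1.131,0.052,1.401,0,1.689,-0.07]); print(manip.current_t(),manip.current_wrist_force())
cam("scene","s21");cam("top","t21");crop("s21",150,60,220,210,3,"s21c");crop("t21",225,110,200,160,4,"t21c")
```

```text
47.5917 [-0.35470791  0.44524793 -0.42732603]
```

View pics/s21c.png

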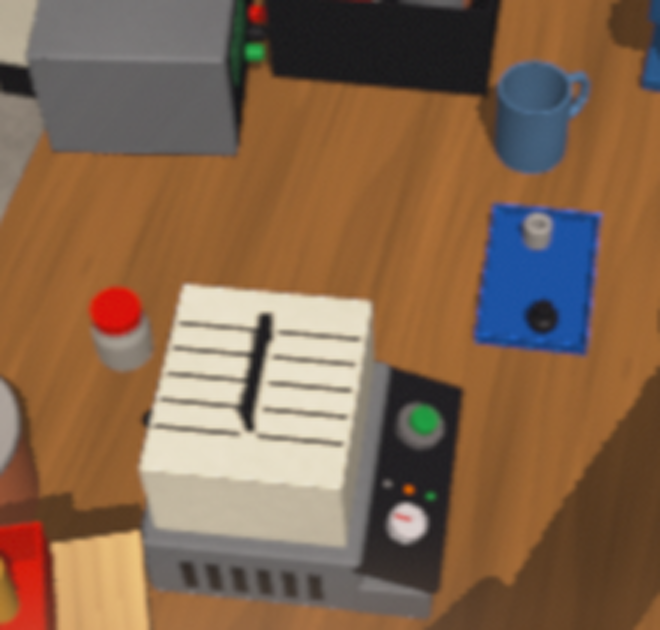

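View pics/t21c.png

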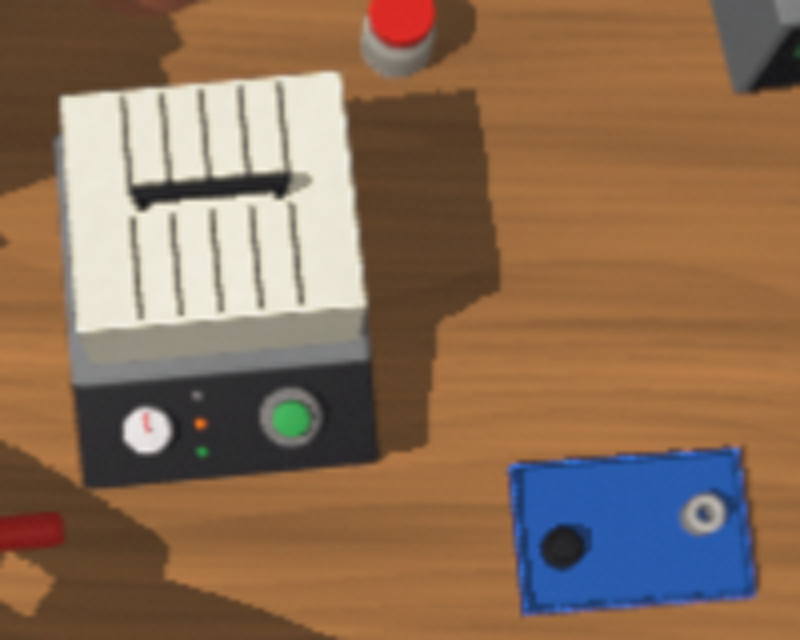

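View pics/t21.png

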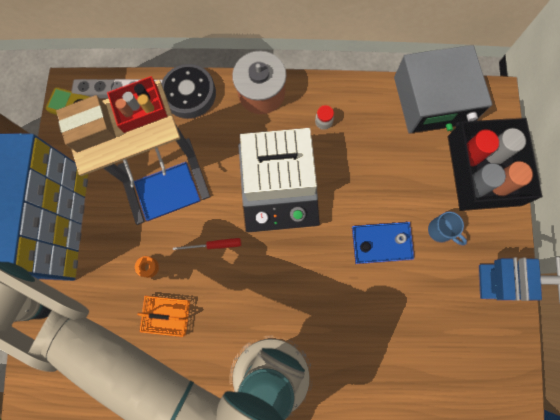

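The hood sits flat and square on the dryer, with its handle at top view (278,157). The button is out again at (297,215), the other things are where they were, and the arm is clear. I'm handing the job in.

```bash
python3 -c "
from plant import manip
manip.sign_off()"
```

```text
the job is handed in; nothing more can be done
```

I did the whole job in the order asked and handed it in at about 48 s of the 72 s allowed; no verdict was reported.

- **Basket:** I lifted it off the prongs with a tilted grip and lowered it onto the plate. It touched down at grip height 0.180 m, as expected, and the camera showed it between the four guide bars, about 2 mm off centre at most.
- **Valve:** I lowered it until it touched the basket floor and let go. It stood upright in the front half in the last picture before the hood covered it.
- **Hood:** It seated at the expected height with no side force. The final pictures show it flat and square on the dryer.
- **Button:** I felt the spring over about 6 mm, then a hard stop at 16 N. I held it 0.2 s and let go; the final pictures show it out again.

The last pictures show the other things where they were, including the orange look-alike basket.

The three cameras disagreed by 3–7 mm on some positions. I averaged them and used offsets measured within one camera. I read the hood's fit before lowering from partly hidden corners: most were within about 3 mm of centre, one was nearly 6 mm off (7 mm free). I could not look inside the hood after it was down.

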